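Refill the tilt-out nutmeg bin

ROBOT

A 6-joint arm with a two-finger parallel gripper is mounted at the origin on the work surface. World frame = base frame: x ahead of the robot, y to its left, z up, the work surface at z = 0. Lengths are in mm, angles in rad, forces in N, time in s.
With the tool pointing down it reaches from about 275 to 975 mm from the base axis. Payload 8.4 kg.
Tool frame: the origin (TCP) lies at the very end of the fingers, on their centre line; the grasp point (between the pads) lies 19 mm behind it; z points along the fingers, y is the direction in which the jaws open and shut (so a half turn about z gives the same grasp; the last joint's range is limited). The gripper opens to 92 mm and grips with 3 to 60 N. Pads are 20 mm wide; open, the fingers measure 128 mm over their backs; the gripper's body (75 mm by 189 mm) begins 69 mm behind the grasp point.
Start: joints at [1.168, 0.353, 1.633, -0, 1.155, -0.002], TCP at [243.846, 575.471, 214.583] pointing down, gripper open.
Joint ranges: [-2.63, 2.63], [-0.92, 2.1], [0.06, 2.66], [-1.3, 4.44], [0, 2.69], [-3.02, 3.02]. Speed limits (rad/s): [2.22, 2.22, 2.79, 3.14, 3.14, 3.14].

INTERFACE

Orientations are given as a unit quaternion [w, x, y, z].
In Python, from rig import robot, optics, finder gives the robot as it stands. Calls block until the motion is done:
- robot.move_pose(position, orientation): joint-space move of the TCP to a pose.
- robot.move_linear(position, v=150, rotation=None): straight line of the TCP; rotation=None keeps the orientation; v is the mean speed in mm/s.
- robot.movej(angles): joint-space move.
- robot.release() and robot.grasp(): open the fingers fully, or close them until they stop; the grip force is fixed at half the most.
- robot.hold(seconds).
- robot.inverse_kinematics(position, orientation): joint angles nearest the present ones, or None.
- optics.grab_frame(name): name is "side" or "top"; returns a dict with "image" (420x560x3 uint8, blue, green, red), "mtx" (3x3 intrinsics, pixels), "R" (3x3) and "t" (3): a world point X has camera coordinates R X + t. Camera axes: x right, y down, z forward; pixel columns grow to the right and rows downward; lengths in mm; the calibration is good to about 2 mm. A picture is of the moment at which its call begins. There is no depth.
A pose or a line that the arm cannot do raises robot.IKError and nothing moves.
- robot.sign_off(): hands the job in, once; it reports no verdict.
Trained networks look in the newest picture that a camera, given by its name, has taken for a name from the list of things; names that differ only in an ending like _2 or _b are one class to them, and where a whole thing is asked for, a point or a joint stands for the part that bears it (a point fixed in the world has none). Each returns a list of dicts, best first, with "score" (0 to 1); they miss things now and then, are a little off and sometimes report something else, mostly with a low value. They report only what shows in the picture. A call takes as long as a camera call. They do not tell look-alikes from the thing itself.
- finder.silhouettes(label, camera): "mask" (420x560 bool, what is visible of it) and "box" ([left, top, right, bottom] in pixels, round what is visible of it).
- finder.spot_point(label, camera): "point" ([column, row] in pixels: a listed point, or the origin of a listed thing).
Readings, each from a call of its own:
- robot.current_time(): time.
- robot.current_joints(): joint angles.
- robot.current_joint_velocities(): joint speeds.
- robot.current_effort(): joint torques, N m.
- robot.current_position(): TCP position.
- robot.current_tcp_rot(): TCP orientation.
- robot.current_force(): force on the tool from outside, world axes, zero at the start.
- robot.current_ft_torque(): the same for the moment, N m.
- robot.current_finger_gap(): finger opening in mm.
Only numpy, scipy, OpenCV 4.12 (cv2) and the standard library are available. Lean on these libraries where they do the work, as an engineer would, in place of code of your own. Each camera call takes 0.05 s, during which the arm holds its last target.

TASK

Pull the front of the dark wooden tilt-out spice bin open to its stop, then pour the two nutmegs from the red-handled steel scoop into the tilted opening. Leave the bin open and set the empty scoop back down, upright, on the cream cabinet top.

Things in the scene. Friction and masses are not known exactly. Their poses are not given: they have to be found in the camera images.
- bin_front: Dark wooden panel (136 wide, 12 thick, x -12..0, z -8..130 mm) with brass tab; the other bin is all green. Origin mid hinge line, on its inner face, 18 mm over the cream top, at the front of a fixed dark cabinet 130 deep, 140 wide, 150 high. x level into the cabinet when shut, y along hinge, z up the panel. It all leans about y to -x: 0 shut, 0.72 rad at the stop (starts 0-0.12). Stays where left; 2-4 N at the tab.
- bin_tab (a point): Middle of the brass tab on the panel: 60 wide, 12 mm thick, at z 130..165 mm in bin_front's frame, which its axes share; free room before it and, over the cabinet's flat top, behind. Behind the panel is a bucket: floor z 0..4, sides y +-58, back wall x 88 up to z 80 mm. At the stop the mouth from panel top to cabinet front is 85 x 112 mm; nutmegs poured in settle at the panel's foot.
- scoop: Steel scoop, 160 g, red square post 16 x 16 mm upright to z 103 as handle (grip it above z 50). Origin under the post's axis on the flat underside; z up, open pouring lip to -x. Base x -86..16, 66 mm wide; sides 28, rear wall (x -12..-9) 32 mm high. Floor rises 7 deg from z 5 at the rear to z 14 at the lip (x -86): the nutmegs lie at the rear and roll out when the lip leans down 45-50 deg.
- nutmeg_a: Brown nutmeg lying in the scoop, rounded, 29 mm long and 23 mm thick, 11 g. Origin at its centre; axes turn as it rolls.
- nutmeg_b: The second nutmeg in the scoop, alike. Origin at its centre.
Mind the look-alikes: they are no part of the job. What is shaped like the scoop but purple is not meant.

How it is judged (in metres and radians):
On the way, in this order (a step that is already met when the one before it is completed fails the run):
1. the dark bin's front stands open to its stop (within about 10 deg) (angle between bin_front's own z axis and vertical above 0.54 rad), for 0.2 s.
2. the raised scoop is tipped (over 20 deg) above the open bin (angle between scoop's own z axis and vertical above 0.35 rad and height (world z) of scoop above 0.08 m and horizontal distance between scoop and bin_front below 0.15 m and angle between bin_front's own z axis and vertical above 0.54 rad), for 0.1 s.
At the end, for the whole second after the job is handed in: Both nutmegs lie at rest inside the dark bin's bucket, its front still open to within about 10 deg of its stop, and the scoop stands released, upright (within 10 deg) and at rest on the cream surface (underside within about 12 mm of it) (x of nutmeg_a in the frame of bin_front between 0 and 0.09 m and y of nutmeg_a in the frame of bin_front between -0.06 and 0.06 m and z of nutmeg_a in the frame of bin_front between 0 and 0.11 m and linear speed of each of nutmeg_a, nutmeg_b below 0.05 m/s and x of nutmeg_b in the frame of bin_front between 0 and 0.09 m and y of nutmeg_b in the frame of bin_front between -0.06 and 0.06 m and z of nutmeg_b in the frame of bin_front between 0 and 0.11 m and angle between bin_front's own z axis and vertical above 0.54 rad and angle between scoop's own z axis and vertical below 0.17 rad and height (world z) of scoop between -0.01 and 0.012 m and linear speed of scoop below 0.03 m/s); the robot touches nothing.
It also fails if it takes over 61 s, if anything falls off the work surface, if the arm or the gripper's body presses on something with over 40 N, if the wrist force passes 120 N, or if a joint passes its speed limit or range.

## Working session

There is one attempt and no reset: what is moved stays moved. The work goes in short steps, each a Python script; the robot and the scene stay as the last script left them, time stands still between calls to the robot, and variables do not carry over. Pictures are saved under pics/ and viewed, and the job is handed in when it is done.

```bash
ls; mkdir -p pics
python3 - <<'E'
from rig import robot, optics, finder
import cv2
for c in ("side","top"):
    f=optics.grab_frame(c); cv2.imwrite(f"pics/{c}0.png",f["image"]); print(c,f["mtx"].tolist(),f["R"].round(4).tolist(),f["t"].tolist())
    for l in ("bin_front","bin_tab","scoop","nutmeg_a"):
        print(l,[(round(d["score"],2),d["box"]) for d in finder.silhouettes(l,c)],[(round(d["score"],2),[round(float(v),1) for v in d["point"]]) for d in finder.spot_point(l,c)])
print(robot.current_time(),robot.current_tcp_rot())
E
```

```text
pics
side [[406.5029581189535, 0.0, 279.9264586123968], [0.0, 406.5029581189535, 210.30158290441443], [0.0, 0.0, 1.0]] [[-0.6949, -0.719, 0.0068], [-0.4725, 0.4495, -0.7581], [0.5421, -0.53, -0.6521]] [361.2556543879272, 329.31004455767214, 511.93851541892417]
bin_front [(0.76, [293.2, 109.9, 347.3, 189.1])] [(0.68, [313.1, 174.4])]
bin_tab [(0.94, [295.3, 108.2, 348.5, 187.5])] [(0.85, [324.6, 121.7])]
scoop [(0.8, [280.7, 221.9, 344.1, 286.1]), (0.79, [203.9, 258.3, 276.5, 322.5])] [(0.81, [291.9, 265.4]), (0.59, [254.5, 304.0])]
nutmeg_a [(0.41, [299.0, 255.9, 309.2, 268.7])] [(0.59, [309.8, 249.4]), (0.54, [304.0, 263.2])]
top [[514.6623359988894, 0.0, 283.9645628982843], [0.0, 514.6623359988894, 210.37526301286937], [0.0, 0.0, 1.0]] [[-0.0696, -0.9976, 0.0034], [-0.9768, 0.0675, -0.2032], [0.2025, -0.0174, -0.9791]] [17.020261683440406, 579.6058833673202, 924.0108016925061]
bin_front [(0.89, [347.9, 157.5, 434.0, 188.3])] [(0.58, [383.9, 180.3])]
bin_tab [(0.92, [350.9, 158.7, 436.4, 188.1])] [(0.89, [402.5, 162.9])]
scoop [(0.71, [260.7, 244.0, 313.8, 307.8])] [(0.81, [275.1, 257.3]), (0.73, [217.9, 278.4])]
nutmeg_a [(0.47, [283.7, 255.8, 299.5, 272.8])] [(0.61, [290.2, 260.9]), (0.46, [276.5, 275.6])]
0.9 [-3.17940288e-06  1.99049174e-01  9.79989503e-01  3.36501357e-06]
```

View pics/side0.png

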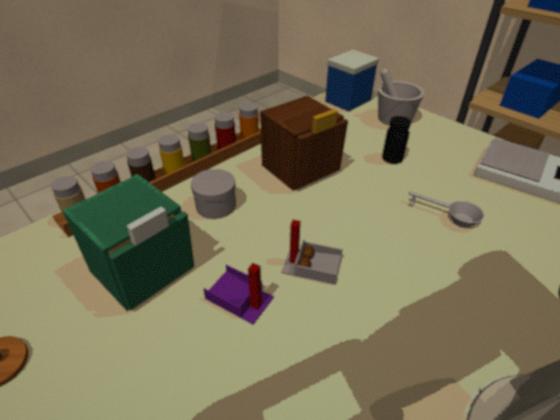

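View pics/top0.png

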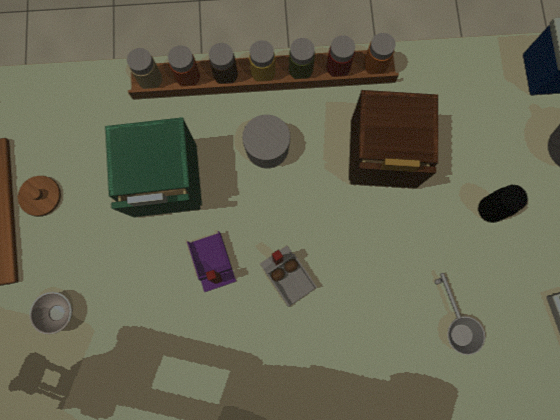

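Run:
```python
import cv2,numpy as np
s=cv2.imread("pics/side0.png");t=cv2.imread("pics/top0.png")
a=cv2.resize(s[90:340,190:390],(480,600),interpolation=cv2.INTER_CUBIC)
b=cv2.resize(t[80:320,200:450],(625,600),interpolation=cv2.INTER_CUBIC)
cv2.imwrite("pics/cropA.png",a);cv2.imwrite("pics/cropB.png",b)
```

```text
(no output)
```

View pics/cropA.png

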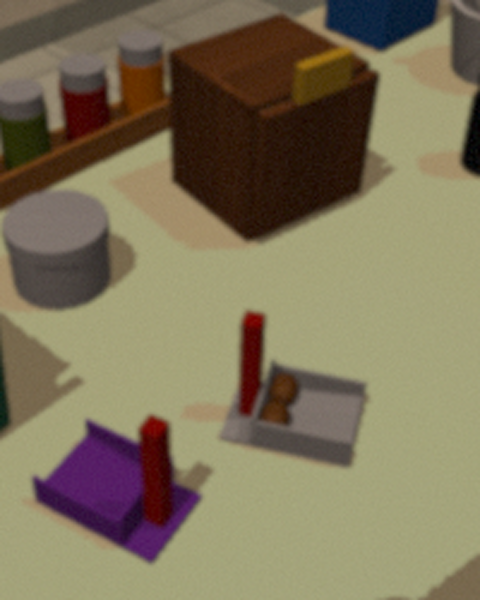

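View pics/cropB.png

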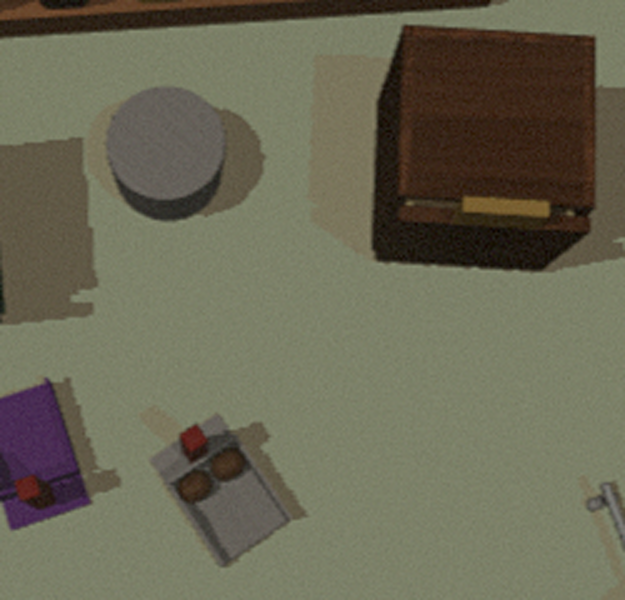

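The two bins in the top view are green at (153,165) and dark wood with a brass tab at (393,140), so the dark one is meant. The two scoops are purple at (212,262) and steel with a red handle and nutmegs at (288,275), so the steel one is meant. The enlarged crops confirm both. Next I measure them.

```bash
cat > h.py <<'E'
from rig import robot, optics, finder
import numpy as np, cv2
from scipy.spatial.transform import Rotation as Rn
from scipy.optimize import least_squares
def proj(f,X):
    c=np.atleast_2d(X)@f["R"].T+f["t"]; p=c@f["mtx"].T; return p[:,:2]/p[:,2:]
def onz(f,uv,z):
    d=f["R"].T@np.linalg.inv(f["mtx"])@np.array([uv[0],uv[1],1.]); o=-f["R"].T@f["t"]
    return o+d*(z-o[2])/d[2]
def tri(fs,uvs):
    P=[f["mtx"]@np.c_[f["R"],f["t"]] for f in fs]
    X=cv2.triangulatePoints(P[0],P[1],np.array(uvs[0],float).reshape(2,1),np.array(uvs[1],float).reshape(2,1)).ravel(); return X[:3]/X[3]
E
python3 - <<'E'
from h import *
s=optics.grab_frame("side");t=optics.grab_frame("top")
for n in [(362,90.8),(438,95.2),(360.8,160),(435,164)]: print("cab",onz(t,n,150).round(1))
# side cab top: crop scale 2.4 offset 190,90
for n in [(275,15),(172,52),(262,112),(377,72)]: print("cab side",onz(s,(190+n[0]/2.4,90+n[1]/2.4),150).round(1))
# tab colour
def blob(f,cond,box):
    hsv=cv2.cvtColor(f["image"],cv2.COLOR_BGR2HSV); m=cv2.inRange(hsv,*cond); z=np.zeros_like(m);l,tp,r,b=box;z[tp:b,l:r]=m[tp:b,l:r]
    ys,xs=np.nonzero(z); return np.array([xs.mean(),ys.mean()]),(xs.min(),ys.min(),xs.max(),ys.max()),len(xs)
Y=((18,120,100),(35,255,255))
bs=blob(s,Y,(300,100,355,140));bt=blob(t,Y,(370,145,440,180));print(bs,bt)
print("tab tri",tri([s,t],[bs[0],bt[0]]).round(1), "net",tri([s,t],[(324.6,121.7),(402.5,162.9)]).round(1))
for n in [(260.8,264.8),(288,246),(290,306),(316,288)]: print("scoop base",onz(t,n,0).round(1))
print("scoop origin", onz(s,(291.9,265.4),0).round(1),onz(t,(275.1,257.3),0).round(1))
for n in [(220,437),(350,466),(366,383)]: print("side",onz(s,(190+n[0]/2.4,90+n[1]/2.4),0).round(1))
RD=((0,150,60),(6,255,255))
print(blob(t,RD,(265,240,295,275)),blob(s,RD,(280,210,303,270)))
print("posttop",tri([s,t],[(190+253/2.4,90+318/2.4),(200+193/2.5,80+436/2.5)]).round(1))
E
```

```text
cab [ 772.6 -178.7  150. ]
cab [ 754.7 -315.8  150. ]
cab [ 642.1 -163.4  150. ]
cab [ 625.7 -293.5  150. ]
cab side [ 750.2 -304.   150. ]
cab side [ 762.1 -175.3  150. ]
cab side [ 627.5 -157.7  150. ]
cab side [ 604.5 -285.6  150. ]
(array([324.81034483, 113.81896552]), (np.int64(313), np.int64(109), np.int64(337), np.int64(119)), 116) (array([401.72588832, 162.1319797 ]), (np.int64(385), np.int64(159), np.int64(419), np.int64(166)), 197)
tab tri [ 624.2 -228.4  178. ] net [ 629.3 -235.8  155. ]
scoop base [484.8  29.3   0. ]
scoop base [518.5 -27.2   0. ]
scoop base [400.5 -22.7   0. ]
scoop base [431.7 -76.3  -0. ]
scoop origin [481.4   5.6   0. ] [497.7   0.    0. ]
side [483.   31.1   0. ]
side [394.7 -20.    0. ]
side [441.5 -96.1   0. ]
(array([277.01724138, 255.17241379]), (np.int64(273), np.int64(251), np.int64(282), np.int64(260)), 58) (array([294.07279693, 240.05747126]), (np.int64(290), np.int64(221), np.int64(299), np.int64(262)), 261)
posttop [490.4  -5.5  97.6]
```

```bash
cat >> h.py <<'E'
from scipy.optimize import minimize
def box(x,y,z): return np.array([[a,b,c] for a in x for b in y for c in z],float)
def render(f,hulls,up=4):
    m=np.zeros((420*up,560*up),np.uint8)
    for h in hulls:
        p=proj(f,h); cv2.fillConvexPoly(m,cv2.convexHull(np.round((p+.5)*up*16).astype(np.int32)),1,shift=4)
    return cv2.resize(m.astype(np.float32),(560,420),interpolation=cv2.INTER_AREA)
SC=[np.vstack([box((-86,-9),(-33,33),(0,28)),box((-12,-9),(-33,33),(0,32))]),box((-86,16),(-33,33),(0,4)),box((-8,8),(-8,8),(0,103))]
def scoop_h(p,z=0):
    M=Rn.from_euler("z",p[2]).as_matrix(); return [h@M.T+[p[0],p[1],z] for h in SC]
BN=[box((-12,0),(-68,68),(-8,130)),box((-12,0),(-30,30),(130,165))]
def bin_h(p):
    M=(Rn.from_euler("z",p[2])*Rn.from_euler("y",-p[3])).as_matrix(); return [h@M.T+[p[0],p[1],18] for h in BN]
def fit(frames,masks,fn,p0,step):
    step=np.array(step)
    def cost(q):
        hs=fn(np.array(p0)+q*step); c=0
        for f,m in zip(frames,masks):
            r=render(f,hs); c+=1-np.minimum(r,m).sum()/np.maximum(r,m).sum()
        return c
    n=len(p0); sim=np.vstack([np.zeros(n),np.eye(n)])
    r=minimize(cost,np.zeros(n),method="Nelder-Mead",options=dict(initial_simplex=sim,xatol=.01,fatol=1e-4))
    return np.array(p0)+r.x*step,r.fun
def mask_at(label,cam,uv):
    b=None
    for d in finder.silhouettes(label,cam):
        l,t,r,bb=d["box"]
        if l<=uv[0]<=r and t<=uv[1]<=bb: b=d;break
    return None if b is None else b["mask"].astype(np.float32)
def overlay(f,hs,name,crop,k):
    im=f["image"].copy(); im=cv2.resize(im,None,fx=k,fy=k,interpolation=cv2.INTER_CUBIC)
    for h in hs:
        p=cv2.convexHull(((proj(f,h)+.5)*k).astype(np.int32)); cv2.polylines(im,[p],True,(255,255,0),1)
    l,t,r,b=[int(v*k) for v in crop]; cv2.imwrite(name,im[t:b,l:r])
E
python3 - <<'E'
from h import *
s=optics.grab_frame("side");t=optics.grab_frame("top")
ms=[mask_at("scoop","side",(310,250)),mask_at("scoop","top",(288,275))]
mb=[mask_at("bin_front","side",(325,150)),mask_at("bin_front","top",(393,175))]
print([m is not None and m.sum() for m in ms+mb])
ps,c=fit([s,t],ms,scoop_h,[492,0,0.55],[8,8,.15]); print("scoop",ps.round(3),c)
for f,m,n in((s,ms[0],"side"),(t,ms[1],"top")): print(n,fit([f],[m],scoop_h,ps,[4,4,.1]))
pb,c=fit([s,t],mb,bin_h,[636,-230,-0.125,.05],[8,8,.08,.06]); print("bin",pb.round(3),c)
overlay(s,scoop_h(ps)+bin_h(pb),"pics/ov_s.png",(190,90,390,340),2.4)
overlay(t,scoop_h(ps)+bin_h(pb),"pics/ov_t.png",(200,80,450,320),2.5)
E
```

```text
[np.float32(1910.0), np.float32(1452.0), np.float32(2752.0), np.float32(2039.0)]
scoop [488.629  -3.33    0.524] 0.4076235890388489
side (array([486.44124335,  -1.94941274,   0.53120231]), np.float64(0.15462392568588257))
top (array([490.32714831,  -2.79739988,   0.52990967]), np.float64(0.2134110927581787))
bin [ 6.37893e+02 -2.28525e+02 -1.38000e-01  4.90000e-02] 0.1734442114830017
```

View pics/ov_s.png

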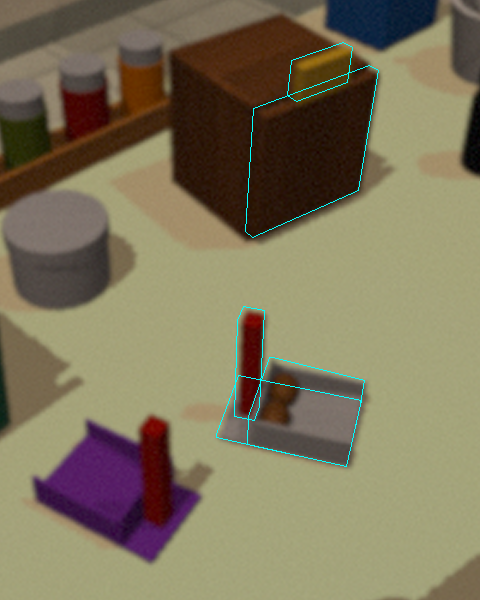

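View pics/ov_t.png

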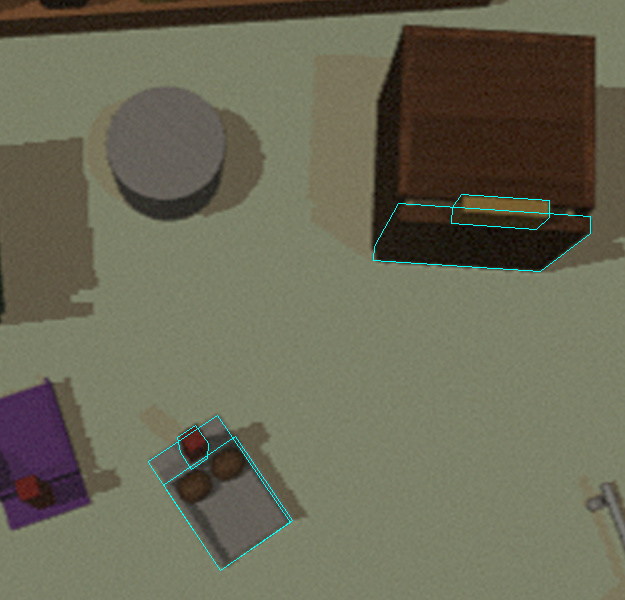

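```bash
cat >> h.py <<'E'
PB=np.array([638,-228.5,-0.138]); PS=np.array([489,-2,.528])
def q(R):
    x,y,z,w=Rn.from_matrix(R).as_quat(); return [w,x,y,z]
def binpt(l,th=0):
    return Rn.from_euler("z",PB[2]).apply(Rn.from_euler("y",-th).apply(l))+[PB[0],PB[1],18]
def down(yaw,sgn=1): # tool y along sgn*(direction at yaw)
    y=sgn*np.array([np.cos(yaw),np.sin(yaw),0]); z=np.array([0,0,-1.]); return np.c_[np.cross(y,z),y,z]
def scoop_tool(yaw,tilt,sgn=1,h=59):
    """tool R and offset of TCP from scoop origin, scoop tilted lip(-x) down"""
    M=(Rn.from_euler("z",yaw)*Rn.from_euler("y",-tilt)).as_matrix(); x=sgn*M[:,0]; z=-M[:,2]
    return np.c_[np.cross(x,z),x,z], M@[0,0,h]
E
python3 - <<'E'
from h import *
print(robot.current_joints())
for sg in (1,-1):
    R=down(PB[2]+np.pi/2,sg); print(sg,robot.inverse_kinematics((binpt([30,0,145])).tolist(),q(R)))
    for yaw,t,o in((PS[2],0,[489,-2,0]),(PB[2],0,binpt([21,0,170])),(PB[2],.9,binpt([21,0,160])),(PB[2],1.0,binpt([21,0,160]))):
        R,off=scoop_tool(yaw,t,sg); print("  ",robot.inverse_kinematics((np.array(o)+off).tolist(),q(R)))
E
```

```text
[ 1.16759091e+00  3.52996569e-01  1.63339776e+00  1.72240701e-05
  1.15518337e+00 -2.42087598e-03]
1 [-3.37363503e-01  5.24794352e-01  1.48548401e+00 -4.44089210e-16
  1.13131429e+00 -1.77015983e+00]
   [-7.15742056e-03  3.63353520e-01  2.04565435e+00 -4.44089210e-16
  7.32584782e-01 -5.35157421e-01]
   [-3.39916171e-01  4.41894664e-01  1.42707623e+00 -4.44089210e-16
  1.27262176e+00 -2.01916171e-01]
   [-0.51250805  0.18814491  2.24707027  2.05608087  0.32990771 -2.31894195]
   [-0.53722776  0.23460325  2.31344749  2.37629175  0.49173111 -2.66308728]
-1 [-3.37363503e-01  5.24794352e-01  1.48548401e+00 -4.44089210e-16
  1.13131429e+00  1.37143282e+00]
   [-7.15742056e-03  3.63353520e-01  2.04565435e+00 -4.44089210e-16
  7.32584782e-01  2.60643523e+00]
   [-3.39916171e-01  4.41894664e-01  1.42707623e+00 -4.44089210e-16
  1.27262176e+00  2.93967648e+00]
   [-0.51250805  0.18814491  2.24707027  2.05608087  0.32990771  0.8226507 ]
   [-0.53722776  0.23460325  2.31344749  2.37629175  0.49173111  0.47850537]
```

```bash
python3 - <<'E'
from h import *
import time
R=down(PB[2]+np.pi/2,-1); Q=q(R)
robot.move_linear([243.8,575.5,290],v=200)
up=binpt([35,0,145]); up[2]=290
robot.move_pose(up.tolist(),Q)
robot.grasp()
print("gap",robot.current_finger_gap(),robot.current_time())
p=binpt([35,0,146]); robot.move_linear(p.tolist(),v=150)
print(robot.current_position(),robot.current_force())
for k in("side","top"):
    f=optics.grab_frame(k); cv2.imwrite(f"pics/hook_{k}.png",cv2.resize(f["image"][60:260,250:480],None,fx=2.5,fy=2.5))
print(robot.current_time())
E
python3 -c "
import cv2,numpy as np
cv2.imwrite('pics/hook.png',cv2.resize(np.hstack([cv2.imread('pics/hook_side.png'),cv2.imread('pics/hook_top.png')]),(800,348)))"
```

```text
gap 0.5064803619479813 6.375
[ 673.36169323 -233.5616231   165.12187988] [-0.32796722  1.05329599  0.4739564 ]
7.4667
```

View pics/hook.png

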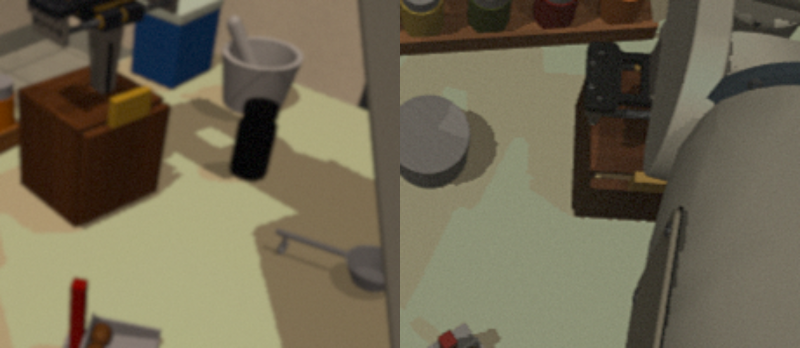

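The side view shows the closed fingers at about (105,85) in the crop, just above the cabinet top and behind the brass tab at (128,107). Now I pull along the arc.

Run:
```python
from h import *
ex=Rn.from_euler("z",PB[2]).apply([1,0,0])
for th in (0.05,.2,.35,.5,.62,.70):
    p=binpt([0,0,145],th)+10*ex
    robot.move_linear(p.tolist(),v=100)
    print(th,robot.current_force().round(1),robot.current_position().round(1))
f=optics.grab_frame("side"); cv2.imwrite("pics/open1.png",cv2.resize(f["image"][60:260,250:480],None,fx=2.5,fy=2.5))
print(robot.current_time())
```

```text
0.05 [ 1.1 -0.   0.3] [ 641.2 -229.1  163.5]
0.2 [ 0.3  0.1 -0.3] [ 619.7 -226.   160.3]
0.35 [1.  0.4 0.3] [ 598.8 -223.   154.2]
0.5 [-1.3 -0.6  0.6] [ 579.1 -220.3  145.2]
0.62 [-0.2 -1.  -0.2] [ 564.5 -218.2  136. ]
0.7 [ 0.3 -0.   0.7] [ 555.3 -217.   128.9]
9.6833
```

View pics/open1.png

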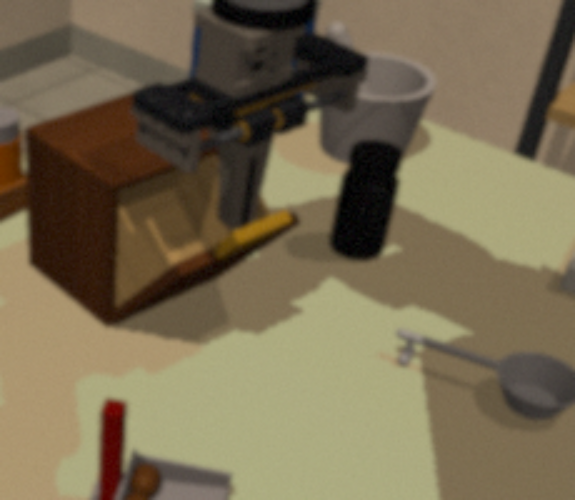

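The panel is well open, with the tab at about (255,235) in the crop. One small further nudge towards the stop, then I back off, measure and go to the scoop.

Run:
```python
from h import *
ex=Rn.from_euler("z",PB[2]).apply([1,0,0])
for th in (.72,.74):
    robot.move_linear((binpt([0,0,145],th)+10*ex).tolist(),v=60); F=robot.current_force(); print(th,F.round(1))
    if np.linalg.norm(F)>8: break
p=robot.current_position()+22*ex; robot.move_linear(p.tolist(),v=120)
p[2]=250; robot.move_linear(p.tolist(),v=250)
R,off=scoop_tool(PS[2],0,1)
robot.release()
robot.move_pose([PS[0],PS[1],250],q(R))
s=optics.grab_frame("side"); m=mask_at("bin_front","side",(330,165))
cv2.imwrite("pics/open2.png",cv2.resize(s["image"][60:310,190:420],None,fx=2.4,fy=2.4))
print(robot.current_time())
if m is not None:
    for b in(.55,.65,.72): print(fit([s],[m],lambda p:bin_h([PB[0],PB[1],PB[2],p[0]]),[b],[.05]))
t=optics.grab_frame("top"); cv2.imwrite("pics/open2t.png",t["image"])
```

```text
0.72 [ 0.5  0.3 -0.3]
0.74 [ 0.4 -0.9  1. ]
14.2833
(array([0.1703125]), np.float64(0.4242755174636841))
(array([0.1703125]), np.float64(0.4242755174636841))
(array([0.17039062]), np.float64(0.42422133684158325))
```

View pics/open2.png

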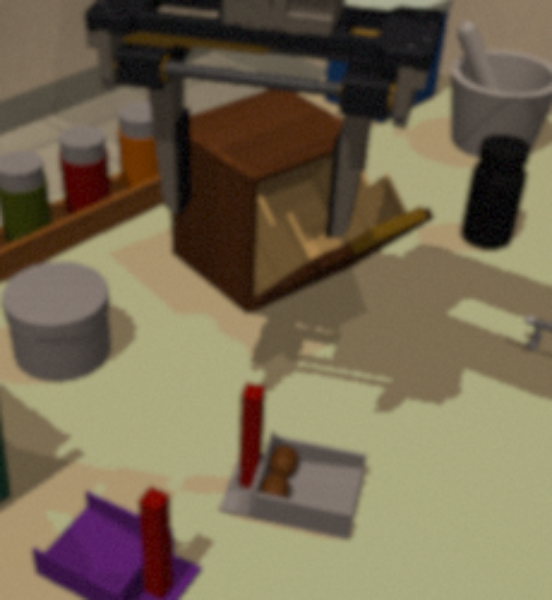

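View pics/open2t.png

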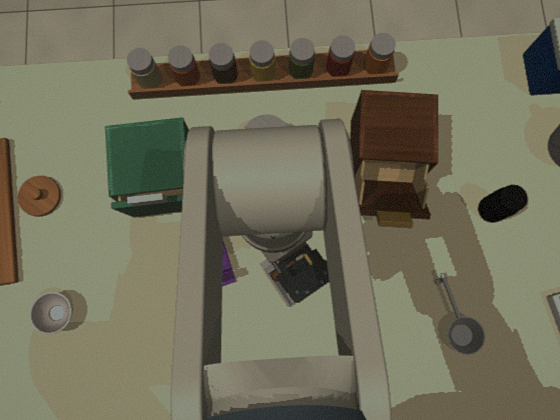

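Run:
```python
from h import *
s=optics.grab_frame("side");t=optics.grab_frame("top")
for th in(.5,.6,.66,.72):
    hs=bin_h([*PB,th]); print(th,"side tab right end",proj(s,binpt([-6,-30,165],th)).round(1),"top tab mid",proj(t,binpt([0,0,148],th)).round(1))
overlay(s,bin_h([*PB,.66]),"pics/ov2.png",(240,90,400,220),4)
print(robot.current_position(),robot.current_time())
```

```text
0.5 side tab right end [[356.3 131.2]] top tab mid [[396.4 199.1]]
0.6 side tab right end [[360.5 137.9]] top tab mid [[395.3 207. ]]
0.66 side tab right end [[362.8 142.1]] top tab mid [[394.5 211.6]]
0.72 side tab right end [[364.9 146.4]] top tab mid [[393.8 216. ]]
[489.08116451  -2.20497276 249.94258241] 14.4333
```

View pics/ov2.png

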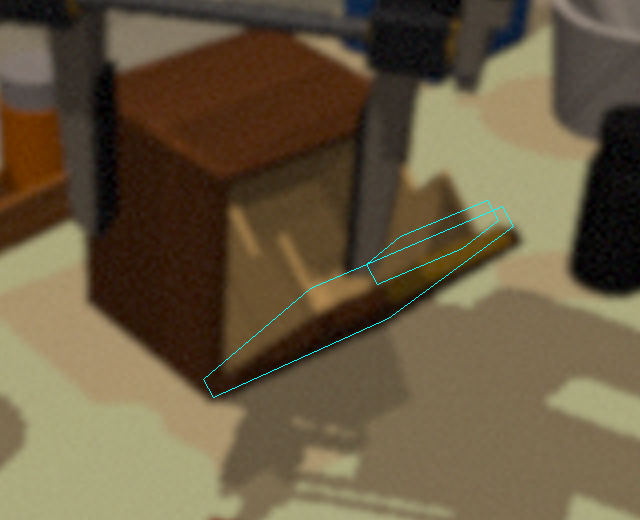

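The tab lies slightly beyond the 0.66 outline in both views, which puts the panel at about 0.72 rad, at its stop. Now I grasp the scoop.

Run:
```python
from h import *
robot.move_linear([PS[0],PS[1],120],v=200)
robot.move_linear([PS[0],PS[1],60],v=80)
robot.grasp(); print("gap",robot.current_finger_gap(),robot.current_force().round(1))
robot.move_linear([PS[0],PS[1],90],v=60); robot.hold(.2)
f=optics.grab_frame("side"); cv2.imwrite("pics/lift.png",cv2.resize(f["image"][130:330,190:390],None,fx=2.8,fy=2.8))
print("gap",robot.current_finger_gap(),robot.current_force().round(1),robot.current_time())
```

```text
gap 15.72521229622769 [-0.  -0.4 -1.3]
gap 15.715818967820983 [-0.7 -0.5 -2.4] 18.1667
```

View pics/lift.png

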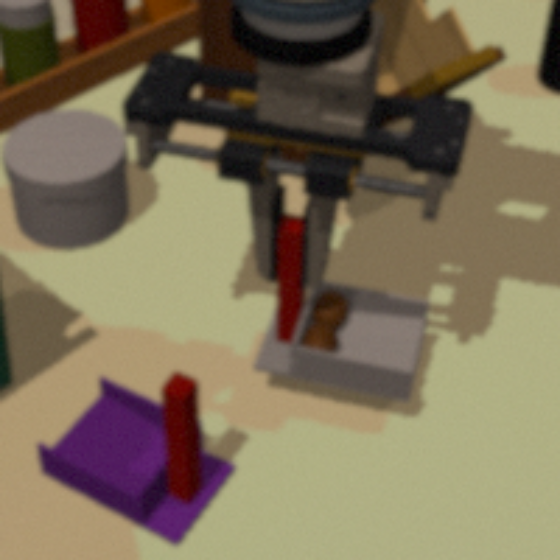

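```bash
cat >> h.py <<'E'
H=60.
YR=np.arctan2(*(binpt([24,0,0])[[1,0]]))
def pour_pose(d,z,tilt):
    "scoop origin at lip-centred radial line: lip x -42 ref; d = origin bin-x"
    u=np.array([np.cos(YR),np.sin(YR),0])
    base=binpt([-42,0,0]); o=base+u*(d+42); 
    yaw=np.arctan2(o[1],o[0])
    o[2]=z; R,off=scoop_tool(yaw,tilt,1,H); return (o+off).tolist(),q(R)
E
python3 - <<'E'
from h import *
print(YR)
J=None
for d,z,t in((70,250,0),(60,187,0),(55,185,.225),(50,185,.45),(40,190,.6),(32,193,.75),(24,196,.9),(22,197,1.0)):
    p,Q=pour_pose(d,z,t); print(d,t,np.round(p,0),np.round(robot.inverse_kinematics(p,Q),2))
E
```

```text
-0.33691893714490107
70 0 [ 702. -260.  310.] [-0.36  0.49  1.22 -0.    1.43 -0.  ]
60 0 [ 693. -256.  247.] [-0.36  0.51  1.32 -0.    1.31 -0.  ]
55 0.225 [ 675. -250.  243.] [-0.36  0.36  1.58  0.    0.98 -0.  ]
50 0.45 [ 659. -244.  239.] [-0.36  0.24  1.81  0.    0.63 -0.  ]
40 0.6 [ 642. -238.  240.] [-0.36  0.17  1.97  0.    0.4  -0.01]
32 0.75 [ 628. -233.  237.] [-0.36  0.14  2.12  0.02  0.14 -0.02]Traceback (most recent call last):
  File "<stdin>", line 5, in <module>
    return _wrapfunc(a, 'round', decimals=decimals, out=out)
    return _wrapit(obj, method, *args, **kwds)
    result = getattr(arr, method)(*args, **kwds)
TypeError: unsupported operand type(s) for *: 'NoneType' and 'float'
```

The pull-side pour runs joint 5 into its lower limit. I check instead pouring from the robot side, with the lip pointing into the cabinet.

```bash
cat >> h.py <<'E'
def pourA(x,z,tilt,dyaw=0.,y=0.,H=60.,sgn=1):
    o=binpt([x,y,0]); o[2]=z; R,off=scoop_tool(PB[2]+np.pi+dyaw,tilt,sgn,H); return (o+off).tolist(),q(R)
PATH=[(-140,250,0),(-135,200,.1),(-130,172,.45),(-124,173,.6),(-118,174,.75),(-112,175,.9),(-110,177,1.0)]
E
python3 - <<'E'
from h import *
for dy in (0,.1,.2):
  for P in PATH:
    p,Q=pourA(*P,dyaw=dy); r=robot.inverse_kinematics(p,Q); print(dy,P,np.round(p,0),None if r is None else np.round(r,2))
E
```

```text
0 (-140, 250, 0) [ 499. -209.  310.] [-0.4   0.14  1.7  -0.    1.3   2.88]
0 (-135, 200, 0.1) [ 510. -211.  260.] [-0.38  0.26  1.67 -0.02  1.31  2.91]
0 (-130, 172, 0.45) [ 535. -214.  226.] [-0.33  0.53  1.41 -0.08  1.64  2.96]
0 (-124, 173, 0.6) [ 549. -216.  223.] [-0.32  0.65  1.27 -0.1   1.81  2.97]
0 (-118, 174, 0.75) [ 562. -218.  218.] [-0.3   0.77  1.14 -0.12  1.97  2.97]
0 (-112, 175, 0.9) [ 574. -220.  212.] [-0.3   0.89  1.01 -0.15  2.13  2.97]
0 (-110, 177, 1.0) [ 579. -220.  209.] [-0.29  0.97  0.93 -0.16  2.23  2.96]
0.1 (-140, 250, 0) [ 499. -209.  310.] [-0.4   0.14  1.7  -0.    1.3   2.78]
0.1 (-135, 200, 0.1) [ 510. -210.  260.] [-0.37  0.25  1.67 -0.03  1.31  2.82]
0.1 (-130, 172, 0.45) [ 535. -212.  226.] [-0.31  0.53  1.42 -0.12  1.63  2.89]
0.1 (-124, 173, 0.6) [ 549. -213.  223.] [-0.29  0.64  1.29 -0.14  1.79  2.9 ]
0.1 (-118, 174, 0.75) [ 562. -214.  218.] [-0.27  0.76  1.16 -0.17  1.95  2.9 ]
0.1 (-112, 175, 0.9) [ 574. -215.  212.] [-0.26  0.88  1.03 -0.2   2.11  2.9 ]
0.1 (-110, 177, 1.0) [ 579. -215.  209.] [-0.25  0.95  0.95 -0.23  2.21  2.89]
0.2 (-140, 250, 0) [ 499. -209.  310.] [-0.4   0.14  1.7  -0.    1.3   2.68]
0.2 (-135, 200, 0.1) [ 510. -210.  260.] [-0.37  0.25  1.68 -0.04  1.31  2.73]
0.2 (-130, 172, 0.45) [ 535. -209.  226.] [-0.28  0.52  1.43 -0.15  1.62  2.82]
0.2 (-124, 173, 0.6) [ 549. -209.  223.] [-0.26  0.63  1.3  -0.18  1.78  2.84]
0.2 (-118, 174, 0.75) [ 562. -210.  218.] [-0.24  0.75  1.18 -0.22  1.93  2.84]
0.2 (-112, 175, 0.9) [ 574. -210.  212.] [-0.22  0.87  1.06 -0.26  2.08  2.83]
0.2 (-110, 177, 1.0) [ 579. -210.  209.] [-0.22  0.94  0.99 -0.29  2.18  2.82]
```

Run:
```python
from h import *
robot.move_linear([PS[0],PS[1],310],v=150)
p,Q=pourA(*PATH[0],dyaw=.1); j=np.array(robot.inverse_kinematics(p,Q)); j0=np.array(robot.current_joints())
t0=robot.current_time(); robot.movej(j.tolist()); print("dt",robot.current_time()-t0)
for k in("side","top"):
    f=optics.grab_frame(k); cv2.imwrite(f"pics/pre_{k}.png",f["image"])
print(robot.current_position().round(1),p,robot.current_finger_gap(),robot.current_force().round(1),robot.current_time())
a=cv2.imread("pics/pre_side.png")[40:300,240:500];b=cv2.imread("pics/pre_top.png")[40:300,240:500]
cv2.imwrite("pics/pre.png",cv2.resize(np.hstack([a,b]),(800,400)))
```

```text
dt 2.7916999999999987
[ 499.4 -209.1  310. ] [499.330965744565, -209.24126331596523, 310.0] 15.899539152395295 [ 0.2  0.4 -2.8] 22.675
```

View pics/pre.png

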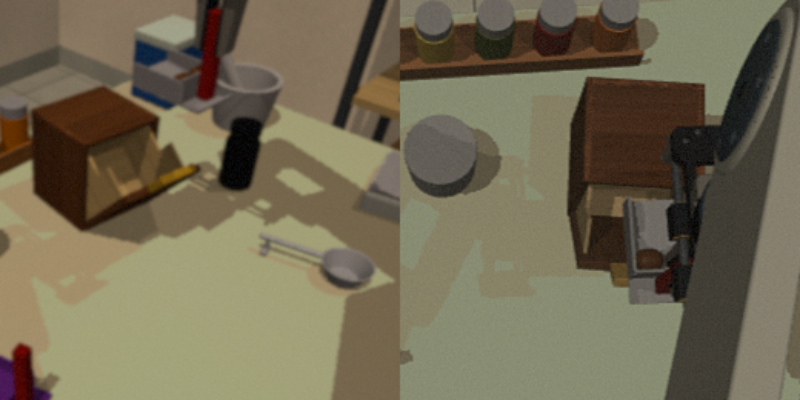

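The scoop is held upright before the bin mouth, with nutmegs still visible in it. Now the tilt.

Run:
```python
from h import *
ims=[]
def snap():
    f=optics.grab_frame("side"); ims.append(f["image"][70:230,250:420])
for i,P in enumerate(PATH[1:5]):
    p,Q=pourA(*P,dyaw=.1); robot.move_linear(p,v=[100,40,20,18][i],rotation=Q); print(P,robot.current_force().round(1),robot.current_time())
    if i in(1,3): snap()
cv2.imwrite("pics/p1.png",cv2.resize(np.hstack(ims),(800,376)))
```

```text
(-135, 200, 0.1) [-1.2  0.7 -2. ] 23.3417
(-130, 172, 0.45) [ 0.  -0.3 -2.7] 24.5417
(-124, 173, 0.6) [-0.4  1.1 -2.9] 25.45
(-118, 174, 0.75) [-0.5 -0.4 -1.5] 26.3667
```

View pics/p1.png

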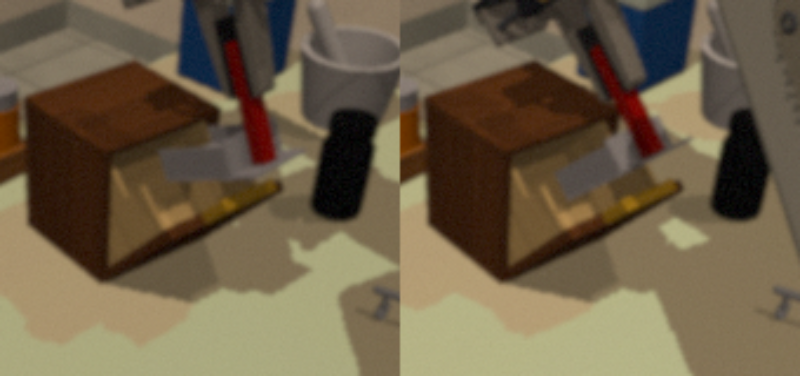

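The scoop is well placed, with its lip inside the mouth and clear of panel and tab. I continue the tilt.

Run:
```python
from h import *
ims=[]
def snap():
    f=optics.grab_frame("side"); ims.append(f["image"][70:230,250:420])
for i,P in enumerate(PATH[5:]):
    p,Q=pourA(*P,dyaw=.1); robot.move_linear(p,v=15 if i==0 else 8,rotation=Q); robot.hold(.6); print(P,robot.current_force().round(1),robot.current_time()); snap()
cv2.imwrite("pics/p2.png",cv2.resize(np.hstack(ims),(800,376)))
t=optics.grab_frame("top"); cv2.imwrite("pics/p2t.png",cv2.resize(t["image"][100:260,300:460],None,fx=3.5,fy=3.5))
```

```text
(-112, 175, 0.9) [-0.8  0.5 -1.7] 28.0583
(-110, 177, 1.0) [ 0.  -0.3 -2.7] 29.6333
```

View pics/p2.png

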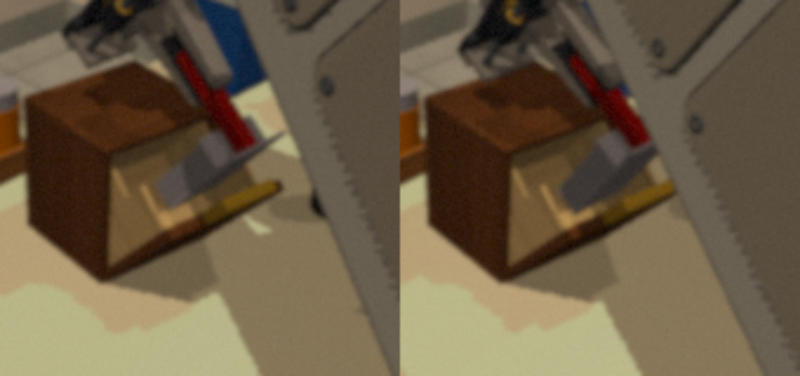

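View pics/p2t.png

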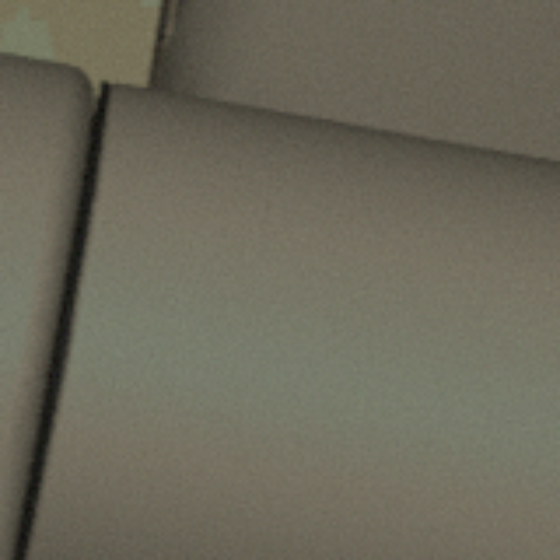

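Run:
```python
from h import *
for P,v in zip([PATH[5],PATH[2],PATH[0]],[30,50,110]):
    p,Q=pourA(*P,dyaw=.1); robot.move_linear(p,v=v,rotation=Q)
p=robot.current_position(); 
j=np.array(robot.current_joints()); j[0]+=.45; robot.movej(j.tolist())
print(robot.current_force().round(1),robot.current_time())
a=optics.grab_frame("side")["image"];b=optics.grab_frame("top")["image"]
cv2.imwrite("pics/q.png",np.hstack([cv2.resize(a[70:230,250:410],(400,400),interpolation=cv2.INTER_CUBIC),cv2.resize(b[120:260,320:460],(400,400),interpolation=cv2.INTER_CUBIC)]))
cv2.imwrite("pics/q2.png",np.hstack([cv2.resize(a,(400,300)),cv2.resize(b,(400,300))]))
for c in("side","top"): print(c,[(round(d["score"],2),d["point"]) for d in finder.spot_point("nutmeg_a",c)],[(round(d["score"],2),d["point"]) for d in finder.spot_point("scoop",c)])
```

```text
[ 0.  -0.7 -1.7] 33.0083
side [] [(0.92, [258.3, 145.3]), (0.81, [257.2, 303.1])]
top [(0.63, [368.0, 172.7]), (0.42, [382.4, 176.3])] [(0.89, [219.2, 276.1]), (0.49, [254.0, 207.9]), (0.19, [367.8, 175.4])]
```

View pics/q.png

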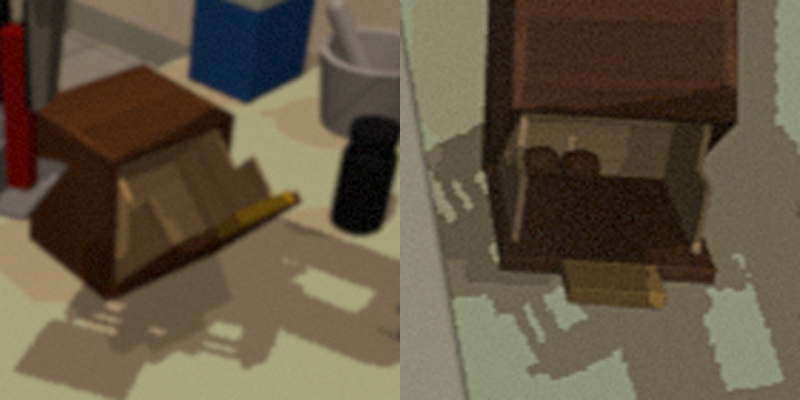

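View pics/q2.png

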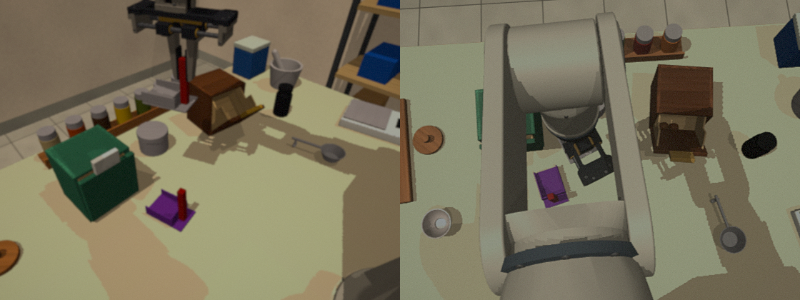

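The top crop shows both nutmegs inside the bucket at the panel's foot, at image pixels (368,173) and (382,176), and the panel is still open. Now I set the scoop down in the free area ahead of the bin.

Run:
```python
from h import *
robot.move_linear([435,-50,250],v=180)
robot.move_linear([435,-50,90],v=150)
robot.move_linear([435,-50,64],v=50); print(robot.current_force().round(1))
for z in (62,61,60.3,59.7):
    robot.move_linear([435,-50,z],v=15); F=robot.current_force(); print(z,F.round(1))
    if F[2]>3: break
robot.hold(.3); robot.release(); robot.hold(.2)
robot.move_linear([435,-50,220],v=120)
j=np.array(robot.current_joints()); j[0]+=1.0; robot.movej(j.tolist())
print(robot.current_time())
s=optics.grab_frame("side");t=optics.grab_frame("top");a=s["image"];b=t["image"]
cv2.imwrite("pics/e.png",np.hstack([cv2.resize(a[80:340,190:450],(400,400),interpolation=cv2.INTER_CUBIC),cv2.resize(b[80:340,220:480],(400,400),interpolation=cv2.INTER_CUBIC)]))
for c in("side","top"): print(c,[(round(d["score"],2),d["point"]) for d in finder.spot_point("scoop",c)])
print(proj(s,[[435,-50,0]]),proj(t,[[435,-50,0]]))
```

```text
[ 0.2 -0.3 -1.9]
62 [ 0.1 -0.5 -2.6]
61 [-0.4  0.  -1.7]
60.3 [-0.3 -0.3 -1.4]
59.7 [-0.4  0.1 -0.9]
41.8917
side [(0.59, [330.9, 265.2])]
top [(0.74, [303.0, 284.7]), (0.73, [216.8, 278.6])]
[[329.75859752 263.49167368]] [[302.56619374 287.25736597]]
```

View pics/e.png

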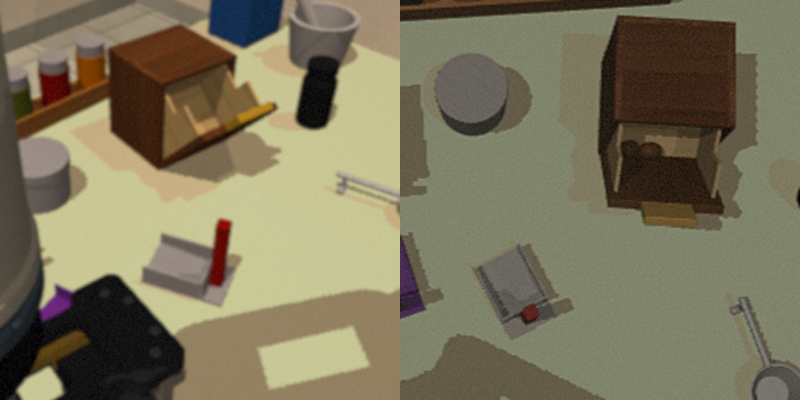

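Run:
```python
from h import *
t=optics.grab_frame("top")
for d in finder.spot_point("nutmeg_a","top"):
    w=onz(t,d["point"],45)-binpt([0,0,0]); print(round(d["score"],2),(Rn.from_euler("y",.72)*Rn.from_euler("z",-PB[2])).apply(w).round(0))
print(robot.current_position().round(0),robot.current_force().round(1))
robot.hold(.3); robot.sign_off()
```

```text
0.66 [12. 32. 25.]
[277. 338. 219.] [0.5 0.6 0.9]
the job is handed in; nothing more can be done
```

I opened the dark bin to its stop, poured both nutmegs from the steel scoop into it, and set the empty scoop down upright on the cream top. The job was handed in shortly after 42 s on the robot clock, well under the 61 s limit; no verdict was reported.

- **Bin:** I hooked the brass tab from behind and pulled it along its arc. Pictures put the panel at about 0.72 rad, and it was still open in the last pictures. An automatic fit of the open panel failed because the gripper hid part of it. I judged the angle from where the tab lay in both views instead.
- **Nutmegs:** I had planned to pour from above the cabinet, but a wrist joint would have hit its limit, so I poured from the robot's side instead. The last top picture shows both nutmegs in the bucket at the panel's foot.
- **Nutmeg position check:** The detector found only one nutmeg in its last pass. It placed that one at about (12, 32, 25) mm in the bin's frame, which is inside the required range. I confirmed the second one only by eye.
- **Scoop:** It stands upright and empty at about (435, -50) mm, released with the arm well clear. Detections from both cameras matched that spot to within about 3 pixels.

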